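Press a test cassette shut in the screw press until the force tab springs out

ROBOT

A 6-joint arm with a two-finger parallel gripper is mounted at the origin on a cart in front of the work surface, level with it; the furniture and walls round the work are solid. World frame = base frame: x ahead of the robot, y to its left, z up, the work surface at z = 0. Lengths are in m, angles in rad, forces in N, time in s.
With the tool pointing down it reaches from about 0.35 to 0.975 m from the base axis. Payload 4.9 kg.
Tool frame: the origin (TCP) lies at the very end of the fingers, on their centre line; the grasp point (between the pads) lies 19 mm behind it; z points along the fingers, y is the line along which they close (so a half turn about z gives the same grasp; the last joint's range is limited). The gripper opens to 85 mm and grips with 20 to 120 N. Pads are 22 mm wide; open, the fingers measure 114 mm over their backs; the gripper's body (76 mm by 85 mm) begins 54 mm behind the grasp point. The pads swing forward as they close: fully open they stand 13 mm farther back than shut.
Start: joints at [-1.425, 0.053, 1.613, -0, 1.476, -0.119], TCP at [0.164, -0.603, 0.231] pointing down, gripper open.
Joint ranges: [-3.01, 3.01], [-1.01, 2.22], [0.06, 2.58], [-1.02, 4.17], [0.09, 2.62], [-3.14, 3.14]. Speed limits (rad/s): [2.57, 2.57, 3.14, 3.14, 3.14, 3.14].

INTERFACE

Orientations are given as a rotation vector (axis times angle).
In Python, from station import get_obs, optics, ctrl gives the robot as it stands.
- The arm moves only by the shell command python3 -m pendant 'ROWS' [FORCE]. ROWS is JSON, a list of rows, each a list of 3 entries, a list of its own where there are three numbers: the shift along the tool's x, y, z in mm, then the turn, a rotation vector about the tool's x, y, z in rad, then the opening, from 0 (shut) to 1 (fully open). A call has 1 to 12 rows; each row shifts and turns the commanded pose from where the row before left it, along the tool's axes as they then stand; what a row does not reach is not made up. A row lasts 1/12 s, in which the tool goes at most 41.7 mm and 7.16 degrees, less where a joint would pass 70% of its speed; a pose out of reach is approached as far as the arm can. A call is refused whole if a number of a shift passes 41.7 or a number of a turn 0.125, either way. A call with a gripper value outside its range is refused whole. The fingers move at their own pace and stop on an object; FORCE is the grip in N (left out, the last holds). Time passes only in rows, so rows that do not move let the fingers close. It gives the time, the measured TCP pose, the force, the opening and the grip force at its end, in the units of the state.
- get_obs(): the state, without advancing time (a new reading comes with each control period).
- optics.get_image(name): name is "scene" or "side" or "wrist"; returns the picture (384x512x3 uint8, red, green, blue); there is no depth.
- optics.camera_model(name): a dict with "fx", "fy", "cx", "cy" (pixels), "cam_to_world" (4x4, takes a point from camera to world coordinates). Camera axes: x right, y up, looking along -z (the intrinsics and any distortion apply to the point x, -y, -z); pixel columns grow to the right and rows downward; lengths in m; the calibration is good to about 2 mm. A picture is of the moment at which its call begins: read the wrist's pose just before it. camera_model takes no time and is no camera call; for the wrist camera it gives the pose at the moment of the call.
- ctrl.finish_job(): hands the job in; it is judged then, once.
The state is a dict: "t": time; "q": joint angles; "dq": joint speeds; "effort": joint torques, N m; "tool_pos": TCP position; "tool_rot": TCP orientation; "contact_force": force on the tool from outside, world axes, zero at the start; "wrist_torque": the same for the moment, N m; "opening": finger opening in m; "grip_force": force on a finger pad.
Only numpy, scipy, OpenCV 4.12 (cv2) and the standard library are available. Lean on these libraries where they do the work, as an engineer would, in place of code of your own. Each camera call takes 0.05 s, during which the arm holds its last target. There are 200 camera calls.

TASK

Lay the single loose test cassette flat in the nest of the hand screw press, push the press's sliding carrier fully home under the pad, then turn the T-handle clockwise until the white force tab springs out of the front of the head. Stop there, within about a quarter turn, so the shell is not crushed; leave the cassette clamped and the dropper bottle beside the press standing where it is.

Things in the scene. Friction and masses are not known exactly. Their poses are not given: they have to be found in the camera images.
- cassette: The rapid-test cassette to press: off-white, 66 x 18 x 5 mm, about 20 g, lying flat and by itself on the table left of the press, nearer the robot than the row of eight cassettes. Origin: centre of its underside; x along its length, z up. Take it across its 18 mm width. Either end may lead in the nest.
- press: Hand screw press, fixed. Origin on the table under the spindle axis; x points from the loading end (nearest the robot) to the back, z up. Bed 90 mm wide, x -229 to -60 mm; base 156 mm wide, x -63 to +73 mm; both 19 mm high. Columns at y +-54 mm carry a crosshead 44 (x) x 140 (y) mm, z 112 to 134 mm, dome nuts to 148 mm. Nothing stands above the T-handle.
- nest (a point): Centre of the nest's floor on the sliding carrier, 27.5 mm above the table; axes as the press. The cassette's length lies along x. Stops 4 mm high leave 2.5 mm play at each end and side; side stops only at x +-22 to +-33 mm, so the middle 44 mm of the long sides is open for fingers down to the carrier's flat top (z 27.5 mm, y +-33 mm).
- pull_plate (a point): Middle of the top edge of the upright steel plate at the robot end of the carrier, for pushing or pulling it: 9 mm thick (x), 44 mm wide (y), top 59.5 mm above the table and 32 mm above the carrier. It stands 97.5 mm in front of the nest centre; axes as the press.
- shuttle (a joint): Travel of the sliding carrier along the press's +x, in m: 0 fully out, 0.120 fully home against its stop, where the nest centre is under the spindle axis. Sliding friction about 2 N; it stays where it is left. It starts 0 to 0.012 from fully out.
- t_handle (a point): Centre of the steel T-handle on the vertical spindle: bar 76 mm long (this point's x), 14 mm wide, 14 mm high, 170 to 180 mm above the table; its underside stays 15 mm or more above the crosshead's parts. Hub below it 18 mm, spindle 15 mm thick. Clockwise from above lowers handle, head and pad 8 mm a turn (1.27 mm per rad); friction 0.08 N m; stays where left. 2.5 to 5.5 rad are needed in all.
- tab_face (a point): Centre of the front face of the white force tab, 40 mm wide (y) and 9 mm high, in the robot side of the dark force head; axes as the press. Flush with the head until the set force is reached, then it springs 16 mm out toward the robot and stays out.
- indicator_tab (a joint): How far the force tab stands out, in m: 0 flush, 0.016 sprung out. It snaps from one to the other.
- ram: The dark force head (56 x 58 mm) under the crosshead, guided by the two columns, with the flat pressure pad (60 x 18 mm) below it. It comes straight down with the spindle; axes as the press. At the start the pad hangs 1.5 to 3.5 mm above where the top of a cassette will be.
- pressure_pad (a joint): How far the sprung pressure pad is pushed up into the force head, in m: 0 free, rising as it bears on the cassette, 8 N per mm. The trip is set somewhere between 2.0 and 2.8 mm (about 19 to 26 N) and is not marked; beyond 5.0 mm (about 43 N) the shell counts as crushed.
- buffer_bottle: White dropper bottle, 27 mm in diameter and 82 mm tall, standing on the table to the right of the carrier. Origin: centre of its underside, z up.
Mind the look-alikes: they are no part of the job. Leave any green or yellow look-alike of the cassette alone.

How it is judged:
On the way, in this order (a step that is already met when the one before it is completed fails the run):
1. the cassette lies flat in the nest and the carrier is fully home (value of joint shuttle above 0.117 m and x of cassette in the frame of nest between -0.005 and 0.005 m and y of cassette in the frame of nest between -0.005 and 0.005 m and z of cassette in the frame of nest below 0.002 m), for 0.2 s.
2. the force tab springs out with the pad bearing on the cassette (value of joint indicator_tab above 0.012 m and contact force between pressure_pad and cassette above 8 N), for 0.2 s.
At the end, for the whole second after the job is handed in: Cassette flat in the nest (within 5 mm of its centre, 2 mm of its floor, 0.15 rad of its length), carrier within 3 mm of fully home, force tab at least 12 mm out, cassette still clamped: pad pressing on it with over 8 N and pushed 1.5 to 5.0 mm into the head (all of step 1 and all of step 2 and value of joint pressure_pad between 0.0015 and 0.005 m and angle between the x axis of cassette and the x axis of nest, either way round below 0.15 rad); the robot touches nothing.
It fails at once if the screw is overtightened: the pad is pushed more than 5.0 mm into the head (value of joint pressure_pad above 0.005 m).
It fails at once if the dropper bottle is knocked over or pushed more than 30 mm (angle between buffer_bottle's own z axis and vertical above 0.5 rad or distance of buffer_bottle from where it was at the start of the episode above 0.03 m).
It also fails if it takes over 67 s, if anything falls off the work surface, if the arm or the gripper's body presses on something with over 40 N, if the wrist force passes 120 N, or if a joint passes its speed limit or range.

## Working session

There is one attempt and no reset: what is moved stays moved. The work goes in short steps, Python scripts to look and compute and a shell command to move; the robot and the scene stay as the last step left them, time stands still between calls to the robot, and variables do not carry over. Pictures are saved under pics/ and viewed, at most 10 in all, crops included, and the job is handed in when it is done.

```bash
ls; mkdir -p pics; python3 - <<'E'
from station import get_obs, optics
import cv2,numpy as np
np.set_printoptions(precision=4,suppress=True)
ims=[]
for n in ["scene","side"]:
    im=optics.get_image(n); cv2.imwrite(f"pics/{n}0.png",im[:,:,::-1]); 
    print(n,optics.camera_model(n))
print(get_obs())
E
```

```text
pics
scene {'fx': 357.6038771303545, 'fy': 357.6038771303545, 'cx': 256.6044270763795, 'cy': 192.6814707321746, 'cam_to_world': array([[-0.8389,  0.4071, -0.3612,  0.2484],
       [-0.5441, -0.6419,  0.5403,  0.4635],
       [-0.0119,  0.6499,  0.76  ,  0.7841],
       [ 0.    ,  0.    ,  0.    ,  1.    ]])}
side {'fx': 366.79297504838075, 'fy': 366.79297504838075, 'cx': 249.96829657962948, 'cy': 188.1751689488207, 'cam_to_world': array([[ 0.9665,  0.1261, -0.2237,  0.347 ],
       [-0.2556,  0.5554, -0.7913, -0.643 ],
       [ 0.0244,  0.822 ,  0.569 ,  0.613 ],
       [ 0.    ,  0.    ,  0.    ,  1.    ]])}
{'t': 0.1, 'q': array([-1.425 ,  0.0533,  1.6142, -0.    ,  1.476 , -0.119 ]), 'dq': array([-0.0018, -0.0014, -0.003 , -0.0007,  0.0002, -0.0004]), 'effort': array([ -0.0004, -39.4905, -37.1364,  -0.0001,   0.0039,   0.    ]), 'tool_pos': array([ 0.1635, -0.6026,  0.2302]), 'tool_rot': array([-3.1122, -0.4145,  0.0001]), 'contact_force': array([0.3084, 0.4086, 0.2333]), 'wrist_torque': array([ 0.0119,  0.017 , -0.0498]), 'grip_force': 0.0, 'opening': 0.08528374960302766}
```

View pics/scene0.png

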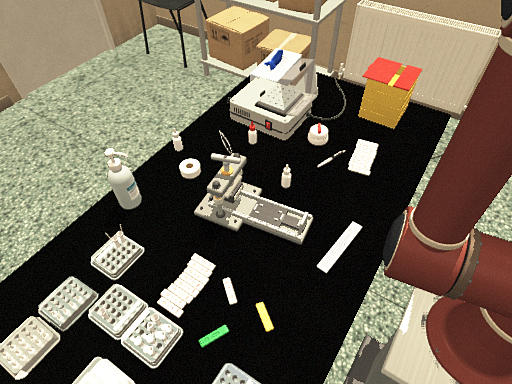

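View pics/side0.png

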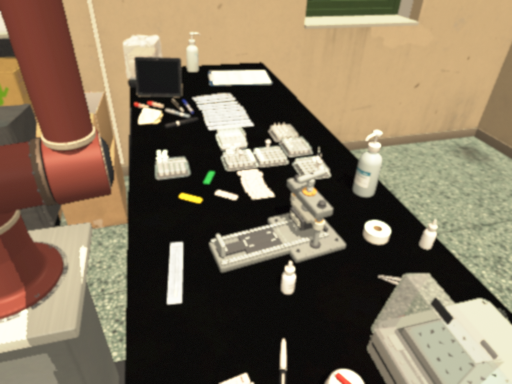

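The scene picture shows the loose cassette at about (230,290), the press around (250,205) and the bottle at (286,177). In the side picture they are at (226,195), (280,235) and (289,278). Next I'll enlarge the crops.

```bash
cat > h.py <<'E'
import cv2,numpy as np
from station import get_obs, optics
np.set_printoptions(precision=4,suppress=True)
def ray(m,uv):
    d=np.array([(uv[0]-m["cx"])/m["fx"],-(uv[1]-m["cy"])/m["fy"],-1.]); T=m["cam_to_world"]
    d=T[:3,:3]@d; return T[:3,3],d/np.linalg.norm(d)
def plane(m,uv,z):
    o,d=ray(m,uv); return o+d*(z-o[2])/d[2]
def tri(m1,a,m2,b):
    o1,d1=ray(m1,a);o2,d2=ray(m2,b)
    s=np.linalg.lstsq(np.c_[d1,-d2],o2-o1,rcond=None)[0]
    p,q=o1+s[0]*d1,o2+s[1]*d2; return (p+q)/2,np.linalg.norm(p-q)
def proj(m,p):
    T=m["cam_to_world"]; c=T[:3,:3].T@(np.asarray(p)-T[:3,3])
    return np.array([m["cx"]-m["fx"]*c[0]/c[2],m["cy"]+m["fy"]*c[1]/c[2]])
def white(im,roi,smin=150,sat=60):
    "contours of bright unsaturated blobs in roi (u0,v0,u1,v1)"
    h=cv2.cvtColor(im,cv2.COLOR_RGB2HSV); m=((h[...,2]>smin)&(h[...,1]<sat)).astype(np.uint8)
    k=np.zeros_like(m);u0,v0,u1,v1=roi;k[v0:v1,u0:u1]=1
    c,_=cv2.findContours(m*k,cv2.RETR_EXTERNAL,cv2.CHAIN_APPROX_NONE)
    return sorted(c,key=cv2.contourArea,reverse=True)
E
python3 - <<'E'
from h import *
S=cv2.imread("pics/scene0.png");D=cv2.imread("pics/side0.png")
cv2.imwrite("pics/c1.png",np.vstack([cv2.resize(S[140:320,185:325],None,fx=4,fy=4,interpolation=cv2.INTER_CUBIC)])[:600] if 0 else cv2.resize(S[145:310,190:320],None,fx=3.6,fy=3.6,interpolation=cv2.INTER_CUBIC))
cv2.imwrite("pics/c2.png",cv2.resize(D[165:300,200:355],None,fx=4.4,fy=4.4,interpolation=cv2.INTER_CUBIC))
ms,md=optics.camera_model("scene"),optics.camera_model("side")
a=white(S[:,:,::-1].copy(),(215,270,243,309))[0];b=white(D[:,:,::-1].copy(),(210,186,242,204))[0]
for m,c in((ms,a),(md,b)):
    M=cv2.moments(c);uv=(M['m10']/M['m00'],M['m01']/M['m00']);print(uv,plane(m,uv,.004))
    w=np.array([plane(m,p[0],.005)[:2] for p in c],np.float32); print(cv2.minAreaRect(w*1000))
for n,u,v in(("bottle tip",(287,167),(290,263)),("bottle base",(286,186),(288,292))):
    print(n,tri(ms,u,md,v))
E
```

```text
(229.26436781609195, 290.5778474399164) [0.5098 0.1946 0.004 ]
((510.38189697265625, 194.19625854492188), (16.708900451660156, 64.34178161621094), 51.51702117919922)
(225.67276422764223, 194.4390243902439) [0.5111 0.1891 0.004 ]
((511.1873474121094, 187.32379150390625), (22.85802459716797, 66.54698181152344), 48.958744049072266)
bottle tip (array([ 0.5678, -0.1662,  0.0739]), np.float64(0.0037542660781445907))
bottle base (array([ 0.569 , -0.1701, -0.0098]), np.float64(0.004876194886491624))
```

View pics/c1.png

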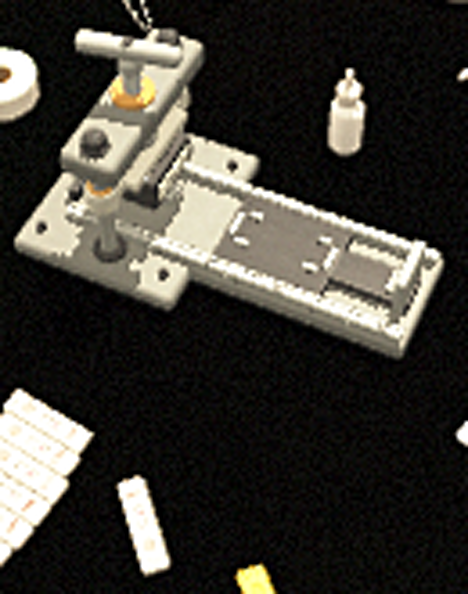

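View pics/c2.png

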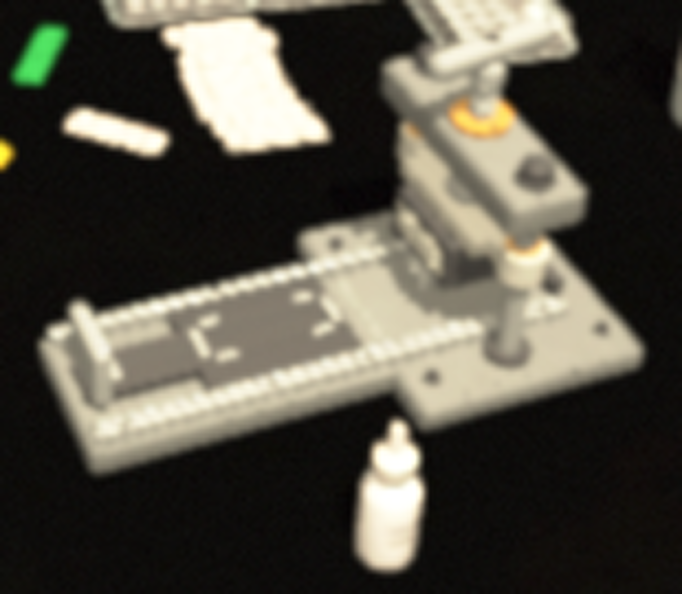

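Crop c1 shows the T-handle bar from (78,42) to (180,50), the nest stops around (285,240), the pull-plate top at about (413,262) and the cassette at (143,525). Crop c2 shows the handle hub at about (487,45), the nest centre at about (265,325) and the plate top at about (91,328).

```bash
python3 - <<'E'
from h import *
ms,md=optics.camera_model("scene"),optics.camera_model("side")
s=lambda u,v:(190+u/3.6-.4,145+v/3.6-.4); d=lambda u,v:(200+u/4.4-.4,165+v/4.4-.4)
for n,a,b in(("handle",(128,44),(487,45)),("nest",(285,241),(266,325)),("plate",(413,262),(91,328)),("bedL",(403,342),(42,342)),("bedR",(441,256),(97,452)),("cross nut",(168,36),(537,172)),("farR base",(258,160),(642,350)),("bottle",(346,150),(387,560)),("cass",(143,525),(116,131))):
    print(n,*tri(ms,s(*a),md,d(*b)))
# press axis from bed edges (right edge in side, left edge in scene)
p=[plane(md,d(*x),.019) for x in((97,452),(400,385))];print("axis side",np.arctan2(*(p[1]-p[0])[1::-1]))
p=[plane(ms,s(*x),.019) for x in((403,342),(190,270))];print("axis scene",np.arctan2(*(p[1]-p[0])[1::-1]))
p=[plane(ms,s(*x),.182) for x in((78,42),(180,50))];print("bar scene",p)
p=[plane(md,d(*x),.182) for x in((432,60),(540,28))];print("bar side",p)
from scipy.spatial.transform import Rotation as R
o=get_obs();print(R.from_rotvec(o["tool_rot"]).as_matrix())
m=optics.camera_model("wrist");print(m)
E
```

```text
handle [ 0.6611 -0.0204  0.1807] 0.002029196467773297
nest [ 0.5456 -0.0358  0.0287] 0.0024216097421165777
plate [ 0.449  -0.0485  0.0582] 0.0029879989251337855
bedL [ 0.4309 -0.0105  0.0189] 0.000758977709277722
bedR [ 0.4439 -0.093   0.0176] 0.00014755941198167305
cross nut [ 0.6696 -0.0754  0.1399] 0.0017028704286451064
farR base [ 0.6669 -0.1186  0.0278] 0.1143742933650187
bottle [ 0.5689 -0.1691 -0.0103] 0.003918024116922047
cass [0.5119 0.1931 0.0009] 0.001752568794292624
axis side 0.0560209745894331
axis scene 0.17616778554473506
bar scene [array([ 0.6912, -0.0033,  0.182 ]), array([ 0.6284, -0.0337,  0.182 ])]
bar side [array([ 0.627, -0.03 ,  0.182]), array([ 0.6916, -0.0141,  0.182 ])]
[[ 0.9652  0.2617 -0.0003]
 [ 0.2617 -0.9651  0.0019]
 [ 0.0002 -0.0019 -1.    ]]
{'fx': 308.4498109082297, 'fy': 308.4498109082297, 'cx': 257.5766434021041, 'cy': 191.56368464710323, 'cam_to_world': array([[ 0.2609,  0.9253,  0.2751,  0.2336],
       [-0.9654,  0.2505,  0.0729, -0.584 ],
       [-0.0014, -0.2846,  0.9586,  0.3729],
       [ 0.    ,  0.    ,  0.    ,  1.    ]])}
```

```bash
cat >> h.py <<'E'
from scipy.spatial.transform import Rotation as R
def go(p,yaw=None,o=None):
    "shift (mm, present tool axes) to p, and turn about tool z to bring tool x to yaw"
    o=o or get_obs();M=R.from_rotvec(o["tool_rot"]).as_matrix();y0=np.arctan2(M[1,0],M[0,0])
    print("t",o["t"],"tcp",o["tool_pos"],"yaw %.4f q6 %.2f tilt"%(y0,o["q"][5]),M[:2,2],"shift",1e3*M.T@(np.array(p)-o["tool_pos"]),"turnz", None if yaw is None else -(yaw-y0))
E
R1='[22.6,-28,0],[0,0,0],1'
python3 -m pendant '[[[22.6,-28,0],[0,0,0],1],[[22.6,-28,0],[0,0,0],1],[[22.6,-28,0],[0,0,0],1],[[22.6,-28,0],[0,0,0],1],[[22.6,-28,0],[0,0,0],1],[[22.6,-28,0],[0,0,0],1],[[22.6,-28,0],[0,0,0],1],[[22.6,-28,0],[0,0,0],1],[[22.6,-28,0],[0,0,0],1],[[22.6,-28,0],[0,0,0],1],[[22.6,-28,0],[0,0,0],1],[[22.6,-28,0],[0,0,0],1]]'
python3 -m pendant '[[[22.6,-28,0],[0,0,0],1],[[22.6,-28,0],[0,0,0],1],[[22.6,-28,0],[0,0,0],1],[[22.6,-28,0],[0,0,0],1],[[22.6,-28,0],[0,0,0],1],[[22.6,-28,0],[0,0,0],1],[[22.6,-28,0],[0,0,0],1],[[22.6,-28,0],[0,0,0],1],[[22.6,-28,0],[0,0,0],1],[[22.6,-28,0],[0,0,0],1],[[22.6,-28,0],[0,0,0],1],[[22.6,-28,0],[0,0,0],1]]'
python3 -c "
from h import *
go((.511,.192,.23),-.70)"
```

```text
t: 1.1
tool_pos: [0.3374, -0.2061, 0.2309]
tool_rot: [-3.114, -0.414, -0.0]
contact_force: [1.5, 0.6, -0.1]
opening: 0.0856
grip_force: 0.0
t: 2.1
tool_pos: [0.5113, 0.1892, 0.2307]
tool_rot: [3.114, 0.416, -0.001]
contact_force: [0.9, -0.4, 1.2]
opening: 0.0854
grip_force: 0.0
t 2.1 tcp [0.5113 0.1892 0.2307] yaw 0.2653 q6 1.52 tilt [-0.0007 -0.0003] shift [ 0.4739 -2.7321  0.6916] turnz 0.9653378975934264
```

```bash

python3 -m pendant '[[[0,-2.7,0],[0,0,0.12],1],[[0,0,0],[0,0,0.12],1],[[0,0,0],[0,0,0.12],1],[[0,0,0],[0,0,0.12],1],[[0,0,0],[0,0,0.12],1],[[0,0,0],[0,0,0.12],1],[[0,0,0],[0,0,0.12],1],[[0,0,0],[0,0,0.12],1],[[0,0,0],[0,0,0],1],[[0,0,0],[0,0,0],1]]'
python3 - <<'E'
from h import *
m=optics.camera_model("wrist");im=optics.get_image("wrist");cv2.imwrite("pics/w1.png",im[:,:,::-1])
print(m["cam_to_world"]);print(proj(m,(.511,.192,.005)))
for c in white(im,(0,0,512,384))[:6]:
    w=np.array([plane(m,p[0],.005)[:2] for p in c],np.float32); print(cv2.contourArea(c),cv2.boundingRect(c),cv2.minAreaRect(w*1000))
go((.511,.192,.005))
E
```

```text
t: 2.93
tool_pos: [0.5102, 0.1899, 0.2308]
tool_rot: [2.955, -1.065, -0.001]
contact_force: [-0.0, -0.2, 0.0]
opening: 0.0854
grip_force: 0.0
[[-0.6388  0.7373  0.2197  0.5663]
 [-0.7693 -0.6124 -0.1819  0.1434]
 [ 0.0005 -0.2852  0.9585  0.3735]
 [ 0.      0.      0.      1.    ]]
[255.7445 163.0271]
13220.0 (0, 80, 161, 182) ((643.617919921875, 379.7436218261719), (122.79438018798828, 210.20738220214844), 89.73722839355469)
7146.5 (117, 53, 124, 132) ((605.89306640625, 231.75750732421875), (73.79718017578125, 149.10202026367188), 0.7643442153930664)
4994.5 (0, 219, 84, 95) ((596.1427612304688, 529.6795654296875), (147.72555541992188, 100.13007354736328), 89.5710678100586)
1732.0 (435, 120, 77, 63) ((352.17041015625, -19.90939712524414), (97.11820983886719, 28.668437957763672), 83.46795654296875)
1428.0 (353, 0, 94, 95) ((510.7464904785156, -17.257122039794922), (141.17437744140625, 20.602466583251953), 7.538349151611328)
707.0 (248, 136, 15, 53) ((511.9730224609375, 192.42005920410156), (17.06342315673828, 64.03311920166016), 50.528221130371094)
t 2.9833 tcp [0.5103 0.1899 0.2309] yaw -0.6924 q6 2.48 tilt [-0.0007 -0.0002] shift [ -0.7025  -2.2235 225.932 ] turnz None
```

View pics/w1.png

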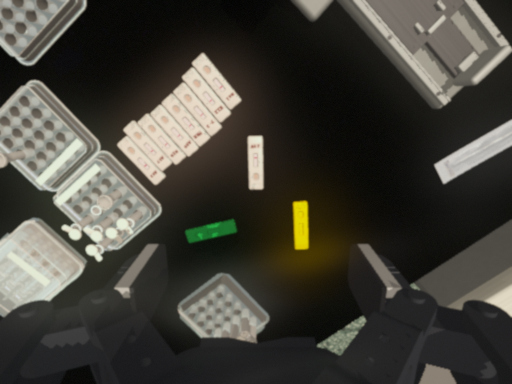

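The wrist view shows the loose cassette at (256,163), aligned with the tool. The row, the green and yellow look-alikes are clear of the fingers once these are partly closed.

```bash

python3 -m pendant '[[[-0.3,-3,36],[0,0,-0.003],0.5],[[0,0,36],[0,0,0],0.5],[[0,0,36],[0,0,0],0.5],[[0,0,36],[0,0,0],0.5],[[0,0,20],[0,0,0],0.5],[[0,0,0],[0,0,0],0.5],[[0,0,0],[0,0,0],0.5]]'
python3 - <<'E'
from h import *
m=optics.camera_model("wrist");im=optics.get_image("wrist");cv2.imwrite("pics/w2.png",im[:,:,::-1])
u,v=proj(m,(.512,.1924,.005)).astype(int);print(u,v)
for c in white(im,(u-45,max(v-100,0),u+45,v+100))[:3]:
    w=np.array([plane(m,p[0],.005)[:2] for p in c],np.float32); print(cv2.contourArea(c),cv2.boundingRect(c),cv2.minAreaRect(w*1000))
go((.512,.1924,.003))
# height by two views: cassette centroid here and in the scene picture
M=cv2.moments(white(im,(u-45,max(v-100,0),u+45,v+100))[0]);print(tri(m,(M['m10']/M['m00'],M['m01']/M['m00']),optics.camera_model("scene"),(229.3,290.6)))
E
```

```text
t: 3.57
tool_pos: [0.5112, 0.1922, 0.0662]
tool_rot: [2.955, -1.063, -0.004]
contact_force: [0.1, -0.1, 0.9]
opening: 0.0432
grip_force: 0.0
256 207
2026.5 (244, 162, 26, 87) ((512.233642578125, 192.04525756835938), (17.266563415527344, 63.84147644042969), 50.976749420166016)
47.5 (211, 107, 12, 8) ((578.83837890625, 170.17172241210938), (7.195664405822754, 4.330746173858643), 50.36602020263672)
5.0 (211, 118, 2, 7) ((575.9888305664062, 177.031005859375), (0.6457754969596863, 3.786534547805786), 47.89366912841797)
t 3.6167 tcp [0.5128 0.1926 0.0683] yaw -0.6911 q6 2.49 tilt [0.0011 0.0002] shift [-0.5773  0.7311 65.3203] turnz None
(array([ 0.512 ,  0.1921, -0.0029]), np.float64(0.00013712836888299867))
```

```bash

python3 -m pendant '[[[0,0,25],[0,0,0],0.45],[[0,0,25],[0,0,0],0.4],[[0,0,10],[0,0,0],0.35],[[0,0,0],[0,0,0],0.35],[[0,0,0],[0,0,0],0.35],[[0,0,0],[0,0,0],0.35]]' 30
python3 -c "
from h import *
go((.5122,.192,.003),-.689)"
```

```text
t: 4.12
tool_pos: [0.514, 0.1929, 0.0097]
tool_rot: [-2.953, 1.065, -0.005]
contact_force: [0.1, -0.4, -0.1]
opening: 0.0296
grip_force: 0.0
t 4.1167 tcp [0.514  0.1929 0.0097] yaw -0.6920 q6 2.49 tilt [0.0037 0.0009] shift [-0.8556  1.8483  6.6459] turnz -0.0029828643865186244
```

```bash

python3 -m pendant '[[[-0.8,1.5,6.7],[0,0,-0.003],0.35],[[0,0,0],[0,0,0],0.35],[[0,0,0],[0,0,0],0.1],[[0,0,0],[0,0,0],0.1],[[0,0,0],[0,0,0],0.1],[[0,0,0],[0,0,0],0.1],[[0,0,0],[0,0,0],0.1],[[0,0,0],[0,0,0],0.1]]' 30
python3 -c "
from h import *
go((.5122,.192,.003),-.689)"
```

```text
t: 4.78
tool_pos: [0.5109, 0.1918, 0.001]
tool_rot: [-2.957, 1.061, -0.001]
contact_force: [-0.9, 0.0, 3.6]
opening: 0.0168
grip_force: 29.7
t 4.7833 tcp [0.5109 0.1918 0.001 ] yaw -0.6892 q6 2.48 tilt [0.0005 0.0001] shift [ 0.896  -0.9342 -1.972 ] turnz -0.0002084583475542301
```

```bash

python3 -m pendant '[[[0,0,-15],[0,0,0],0.1],[[0,0,-30],[0,0,-0.1],0.1],[[0,0,-35],[0,0,-0.12],0.1],[[0,0,-35],[0,0,-0.12],0.1],[[0,0,-25],[0,0,-0.12],0.1],[[0,0,0],[0,0,-0.12],0.1],[[0,0,0],[0,0,-0.12],0.1],[[0,0,0],[0,0,-0.12],0.1],[[0,0,0],[0,0,0],0.1]]' 
python3 -c "
from h import *
go((.54,.04,.141),.135)"
```

```text
t: 5.53
tool_pos: [0.5104, 0.1917, 0.1404]
tool_rot: [3.135, 0.208, -0.0]
contact_force: [-0.4, -0.6, -0.1]
opening: 0.0167
grip_force: 29.4
t 5.5333 tcp [0.5104 0.1917 0.1404] yaw 0.1327 q6 1.66 tilt [-0.0002 -0.    ] shift [  9.2824 154.326   -0.6063] turnz -0.0023220290722388293
```

```bash

python3 -m pendant '[[[2,31,0],[0,0,0],0.1],[[2,31,0],[0,0,0],0.1],[[2,31,0],[0,0,0],0.1],[[2,31,0],[0,0,0],0.1],[[1.3,30.3,0],[0,0,0],0.1],[[0,0,0],[0,0,0],0.1],[[0,0,0],[0,0,0],0.1]]' 
python3 - <<'E'
from h import *
m=optics.camera_model("wrist");im=optics.get_image("wrist");cv2.imwrite("pics/w3.png",im[:,:,::-1])
for p in((.5456,-.0358,.0275),(.661,-.0204,.18),(.449,-.0485,.0595)):print(proj(m,p))
print(m["cam_to_world"]); go((.5456,-.0358,.03))
E
```

```text
t: 6.12
tool_pos: [0.5399, 0.0388, 0.1401]
tool_rot: [-3.135, -0.197, 0.001]
contact_force: [1.0, 0.8, 0.2]
opening: 0.0168
grip_force: 29.5
[343.9929 191.8603]
[518.5979 -48.481 ]
[345.6261 311.8008]
[[ 0.1242  0.951   0.2833  0.6121]
 [-0.9923  0.1191  0.0354  0.0477]
 [-0.0001 -0.2855  0.9584  0.2828]
 [ 0.      0.      0.      1.    ]]
t 6.1667 tcp [0.5397 0.0398 0.1401] yaw 0.1275 q6 1.38 tilt [-0.0009  0.0006] shift [ -3.6714  75.8334 110.0698] turnz None
```

View pics/w3.png

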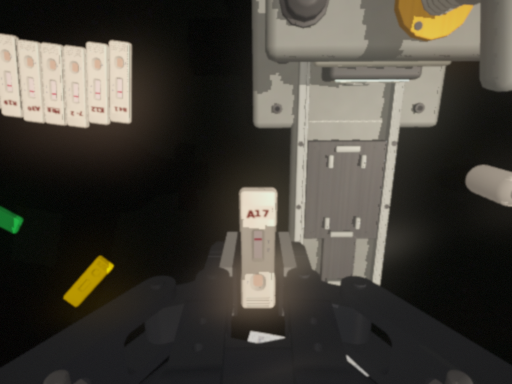

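The picture shows the cassette held straight (column 258, rows 188–306). The nest's end stops are at (348,149) and (342,234), and the side stops at (330,161), (363,161), (326,223) and (359,223).

```bash
python3 - <<'E'
from h import *
im=cv2.imread("pics/w3.png")[:,:,::-1].copy();m=optics.camera_model("wrist");ms=optics.camera_model("scene");md=optics.camera_model("side")
P=[]
for c in white(im,(316,143,372,240),150,90)[:10]:
    if cv2.contourArea(c)<8: continue
    M=cv2.moments(c);uv=(M['m10']/M['m00'],M['m01']/M['m00']);w=plane(m,uv,.0315);P.append(w);print(cv2.contourArea(c),cv2.boundingRect(c),np.round(uv,1),w[:2])
# height: nest centre from wrist vs side/scene
uv=((330+363+326+359)/4,192)
for mm,q in((ms,(190+285/3.6-.4,145+241/3.6-.4)),(md,(200+266/4.4-.4,165+325/4.4-.4))): print(tri(m,uv,mm,q))
# cassette in hand: contour at its top height (TCP z+.004)
c=white(im,(225,180,290,312),110,110)[0];z=get_obs()["tool_pos"][2]+.004
w=np.array([plane(m,p[0],z)[:2] for p in c],np.float32)*1000;print(cv2.boundingRect(c),cv2.minAreaRect(w))
# bed rails direction: fit right rail edge
g=cv2.cvtColor(im,cv2.COLOR_RGB2GRAY)
for lo,hi in((280,300),(385,412)):
    e=[(lo+np.argmax(np.abs(np.diff(g[v,lo:hi].astype(int)))),v) for v in range(135,225,3)]
    w=np.array([plane(m,q,.022)[:2] for q in e],np.float32);l=cv2.fitLine(w,cv2.DIST_HUBER,0,.001,.001).ravel();print("rail yaw",np.arctan(l[1]/l[0]))
E
```

```text
117.5 (336, 146, 25, 6) [348.1 148.5] [ 0.5833 -0.0292]
83.5 (331, 232, 22, 5) [341.4 234. ] [ 0.5081 -0.0392]
47.0 (361, 155, 6, 14) [363.6 161.2] [ 0.5746 -0.0441]
46.5 (329, 155, 5, 13) [331.  161.1] [ 0.5713 -0.0173]
35.0 (325, 218, 5, 11) [326.8 222.7] [ 0.517  -0.0243]
31.0 (356, 218, 5, 11) [357.6 222.8] [ 0.5204 -0.0511]
(array([ 0.5451, -0.0359,  0.0271]), np.float64(0.0012285726998227978))
(array([ 0.5464, -0.0351,  0.0287]), np.float64(0.001181872408080798))
(239, 187, 39, 122) ((540.1317749023438, 39.67661666870117), (66.47650909423828, 18.2993106842041), 7.142339706420898)
rail yaw 0.13041227
rail yaw 0.13268942
```

```bash

python3 -m pendant '[[[-1.7,37,0],[0,0,-0.005],0.1],[[-2,37,0],[0,0,0],0.1],[[0,0,30],[0,0,0],0.1],[[0,0,30],[0,0,0],0.1],[[0,0,25],[0,0,0],0.1],[[0,0,10],[0,0,0],0.1],[[0,0,0],[0,0,0],0.1],[[0,0,0],[0,0,0],0.1]]' 
python3 - <<'E'
from h import *
go((.5454,-.0341,.029),.133)
m=optics.camera_model("wrist");im=optics.get_image("wrist");cv2.imwrite("pics/w4.png",im[:,:,::-1])
z=get_obs()["tool_pos"][2]
c=white(im,(225,180,290,312),110,110)[0]
w=np.array([plane(m,p[0],z+.004)[:2] for p in c],np.float32)*1000;print(cv2.boundingRect(c),cv2.minAreaRect(w))
for c in white(im,(200,130,320,330),150,90)[:10]:
    if cv2.contourArea(c)<8: continue
    M=cv2.moments(c);uv=(M['m10']/M['m00'],M['m01']/M['m00']);w=plane(m,uv,.0315);print(cv2.contourArea(c),cv2.boundingRect(c),np.round(uv,1),w[:2])
E
```

```text
t: 6.83
tool_pos: [0.5461, -0.0329, 0.0457]
tool_rot: [-3.134, -0.214, 0.001]
contact_force: [0.6, 0.1, 0.7]
opening: 0.0167
grip_force: 29.5
t 6.8333 tcp [ 0.5461 -0.0329  0.0457] yaw 0.1366 q6 1.24 tilt [-0.0005  0.0002] shift [-0.8636  1.1022 16.7088] turnz 0.0035834322279910402
(225, 180, 65, 132) ((547.9423217773438, -32.42576599121094), (70.9939193725586, 33.397274017333984), 7.774048328399658)
9212.0 (233, 160, 87, 164) [273.7 227. ] [ 0.5529 -0.041 ]
2976.5 (200, 130, 120, 27) [258.2 142.7] [ 0.5976 -0.0263]
323.0 (221, 233, 15, 44) [228.6 253.3] [ 0.5337 -0.0182]
120.0 (200, 174, 5, 97) [201.2 244.2] [ 0.5372 -0.0024]
24.0 (317, 242, 3, 35) [318.4 263.9] [ 0.5339 -0.0697]
16.5 (231, 322, 4, 8) [232.3 325.3] [ 0.4855 -0.0257]
```

View pics/w4.png

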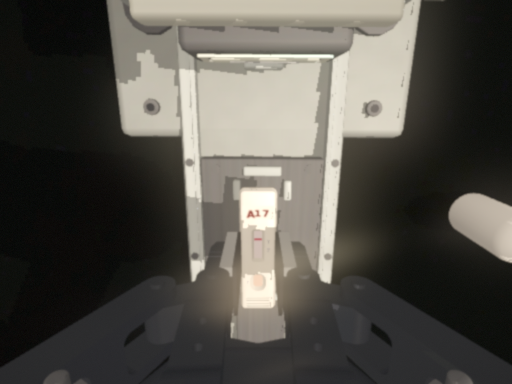

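The view shows the end stop at (262,171), the front side stops at (237,190) and (288,190), and the cassette's leading end at (259,190). A correction of about 1 mm to the right is needed, which matches the numbers.

```bash

python3 -m pendant '[[[-0.8,1.1,0],[0,0,0.003],0.1],[[0,0,5],[0,0,0],0.1],[[0,0,4],[0,0,0],0.1],[[0,0,3],[0,0,0],0.1],[[0,0,0],[0,0,0],0.1],[[0,0,0],[0,0,0],0.1]]' 
python3 -c "
from h import *
go((.5454,-.0341,.029),.133)"
```

```text
t: 7.38
tool_pos: [0.5452, -0.035, 0.0333]
tool_rot: [-3.134, -0.208, 0.001]
contact_force: [-0.5, 0.1, -0.3]
opening: 0.0168
grip_force: 29.5
t 7.3833 tcp [ 0.5452 -0.035   0.0333] yaw 0.1327 q6 1.24 tilt [-0.0007  0.0002] shift [ 0.3086 -0.8499  4.2921] turnz -0.0003076722454093128
```

```bash

python3 -m pendant '[[[0.2,-0.6,2],[0,0,0],0.1],[[0,0,1],[0,0,0],0.1],[[0,0,1],[0,0,0],0.1],[[0,0,0],[0,0,0],0.1],[[0,0,0],[0,0,0],0.1]]' 
python3 -c "
from h import *
go((.5454,-.0341,.029),.133)"
```

```text
t: 7.8
tool_pos: [0.5456, -0.0344, 0.0295]
tool_rot: [-3.135, -0.208, 0.0]
contact_force: [0.0, -0.4, -0.5]
opening: 0.0165
grip_force: 29.5
t 7.8 tcp [ 0.5456 -0.0344  0.0295] yaw 0.1328 q6 1.24 tilt [-0.0001 -0.    ] shift [-0.1137 -0.3363  0.5392] turnz -0.00021747778276773322
```

```bash

python3 -m pendant '[[[0,0,0.7],[0,0,0],0.1],[[0,0,0.4],[0,0,0],0.1],[[0,0,0],[0,0,0],0.24],[[0,0,0],[0,0,0],0.28],[[0,0,0],[0,0,0],0.32],[[0,0,0],[0,0,0],0.36],[[0,0,0],[0,0,0],0.36],[[0,0,-5],[0,0,0],0.36],[[0,0,-20],[0,0,0],0.36],[[0,0,-40],[0,0,0],0.36],[[0,0,-40],[0,0,0],0.36],[[0,0,0],[0,0,0],0.36]]' 
python3 - <<'E'
from h import *
m=optics.camera_model("wrist");im=optics.get_image("wrist");cv2.imwrite("pics/w5.png",im[:,:,::-1])
go((.43,-.0495,.13),.132+np.pi/2);u,v=proj(m,(.5457,-.0342,.0325));print(u,v)
P=[(.5833,-.0292,.0315),(.5081,-.0392,.0315)]
u,v=int(u),int(v)
for c in white(im,(u-40,v-70,u+40,v+70),150,110)[:8]:
    if cv2.contourArea(c)<8: continue
    w=np.array([plane(m,p[0],.0325)[:2] for p in c],np.float32)*1000;print(cv2.contourArea(c),cv2.boundingRect(c),cv2.minAreaRect(w))
cv2.imwrite("pics/w5c.png",cv2.resize(im[v-90:v+90,u-80:u+80][:,:,::-1],None,fx=3,fy=3))
E
```

```text
t: 8.8
tool_pos: [0.5511, -0.0354, 0.1436]
tool_rot: [3.13, 0.208, 0.024]
contact_force: [1.3, 0.7, 1.8]
opening: 0.0308
grip_force: 0.0
t 8.85 tcp [ 0.5496 -0.0352  0.1402] yaw 0.1329 q6 1.24 tilt [ 0.0116 -0.0024] shift [-120.505    -1.6535    8.8316] turnz -1.5699037388353179
254.51015465459074 196.14421155607593
1679.5 (242, 157, 26, 83) ((542.6660766601562, -34.581966400146484), (74.07377624511719, 22.42430877685547), 7.4225263595581055)
1556.0 (214, 126, 78, 108) ((557.6917724609375, -29.37509536743164), (95.8909912109375, 62.37012481689453), 5.381992340087891)
340.5 (271, 240, 17, 26) ((495.3995361328125, -63.14451217651367), (25.228979110717773, 14.239713668823242), 5.775539875030518)
192.5 (228, 241, 10, 25) ((489.5074462890625, -21.37483787536621), (24.14731788635254, 8.243863105773926), 6.083187580108643)
144.0 (244, 149, 25, 8) ((583.265869140625, -30.558622360229492), (5.820345401763916, 19.93603515625), 7.522825717926025)
59.5 (269, 158, 7, 14) ((575.0101318359375, -45.39262390136719), (11.25853157043457, 4.635958671569824), 3.0348899364471436)
52.0 (238, 158, 5, 14) ((571.4955444335938, -18.5804500579834), (11.079413414001465, 3.3679213523864746), 6.785041809082031)
47.0 (268, 219, 6, 13) ((521.0596923828125, -51.673988342285156), (11.412740707397461, 4.448988914489746), 8.340917587280273)
```

View pics/w5c.png

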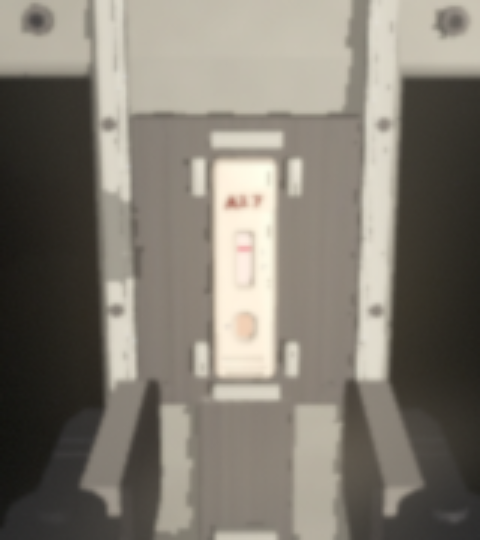

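The crop shows the cassette lying flat between all six stops. Next I'll go in front of the pull plate with the fingers shut, turned 90°.

```bash

python3 -m pendant '[[[-34.9,-0.5,0],[0,0,0],0.2],[[-34.9,-0.5,0],[0,0,0],0],[[-34.9,-0.5,0],[0,0,0],0],[[-34.9,-0.5,0],[0,0,0],0],[[0,0,0],[0,0,-0.1208],0],[[0,0,0],[0,0,-0.1208],0],[[0,0,0],[0,0,-0.1208],0],[[0,0,0],[0,0,-0.1208],0],[[0,0,0],[0,0,-0.1208],0],[[0,0,0],[0,0,-0.1208],0],[[0,0,0],[0,0,-0.1208],0],[[0,0,0],[0,0,-0.1208],0]]' 
python3 -m pendant '[[[0,0,0],[0,0,-0.1208],0],[[0,0,0],[0,0,-0.1208],0],[[0,0,0],[0,0,-0.1208],0],[[0,0,0],[0,0,-0.1208],0],[[0,0,0],[0,0,-0.1208],0],[[0,0,0],[0,0,0],0],[[0,0,0],[0,0,0],0]]' 
python3 -c "
from h import *
go((.411,-.052,.043),.131+np.pi/2);m=optics.camera_model('wrist');im=optics.get_image('wrist');cv2.imwrite('pics/w6.png',im[:,:,::-1]);print(proj(m,(.449,-.047,.0595)),proj(m,get_obs()['tool_pos']))"
```

```text
t: 9.85
tool_pos: [0.4063, -0.0507, 0.1326]
tool_rot: [-2.673, -1.648, 0.002]
contact_force: [-0.6, -0.1, 0.4]
opening: -0.0002
grip_force: 0.0
t: 10.43
tool_pos: [0.4065, -0.0508, 0.1328]
tool_rot: [-2.073, -2.36, 0.001]
contact_force: [1.1, -0.0, 0.5]
opening: -0.0003
grip_force: 0.0
t 10.4333 tcp [ 0.4065 -0.0508  0.1328] yaw 1.7001 q6 -0.44 tilt [-0.0011  0.0004] shift [-1.8549  4.3829 89.8444] turnz -0.001659982327211651
[315.183  204.3122] [257.7379 247.9929]
```

View pics/w6.png

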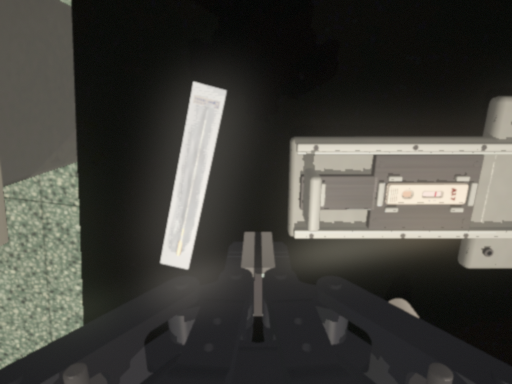

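```bash

python3 -m pendant '[[[-1.8,0,30],[0,0,0],0],[[0,0,30],[0,0,0],0],[[0,0,30],[0,0,0],0],[[0,0,0],[0,0,0],0],[[0,8,0],[0,0,0],0],[[0,8,0],[0,0,0],0],[[0,8,0],[0,0,0],0],[[0,8,0],[0,0,0],0],[[0,8,0],[0,0,0],0],[[0,8,0],[0,0,0],0],[[0,0,0],[0,0,0],0]]'
python3 -c "
from h import *
go((.5457-.0134,-.0342-.0017,.043),.131+np.pi/2);m=optics.camera_model('wrist');im=optics.get_image('wrist');cv2.imwrite('pics/w7.png',im[:,:,::-1]);o=get_obs();print(o['contact_force'])"
```

```text
t: 11.4
tool_pos: [0.4572, -0.0464, 0.0446]
tool_rot: [2.068, 2.362, 0.003]
contact_force: [0.5, 0.1, -0.0]
opening: -0.0001
grip_force: 0.0
t 11.4 tcp [ 0.4572 -0.0464  0.0446] yaw 1.7035 q6 -0.40 tilt [ 0.0031 -0.0003] shift [ 0.4593 75.774   1.8548] turnz 0.0016624094823136648
[-0.6408 -0.0308 -0.5202]
```

```bash

python3 -m pendant '[[[0,8,0],[0,0,0],0],[[0,8,0],[0,0,0],0],[[0,8,0],[0,0,0],0],[[0,8,0],[0,0,0],0],[[0,8,0],[0,0,0],0],[[0,8,0],[0,0,0],0],[[0,8,0],[0,0,0],0],[[0,8,0],[0,0,0],0],[[0,8,0],[0,0,0],0],[[0,0,0],[0,0,0],0]]'
python3 -c "
from h import *
go((.5457,-.0342,.043),.131+np.pi/2);m=optics.camera_model('wrist');im=optics.get_image('wrist');cv2.imwrite('pics/w7.png',im[:,:,::-1]);o=get_obs();print(o['contact_force'])"
python3 -m pendant '[[[0,4,0],[0,0,0],0],[[0,3,0],[0,0,0],0],[[0,2,0],[0,0,0],0],[[0,2,0],[0,0,0],0],[[0,0,0],[0,0,0],0]]'
```

```text
t: 12.28
tool_pos: [0.5283, -0.0369, 0.044]
tool_rot: [2.068, 2.362, 0.002]
contact_force: [0.4, 0.3, 0.4]
opening: -0.0002
grip_force: 0.0
t 12.2833 tcp [ 0.5283 -0.0369  0.044 ] yaw 1.7034 q6 -0.34 tilt [ 0.0028 -0.0003] shift [ 0.3545 17.5682  1.0633] turnz 0.0016312432969725066
[-0.7996  0.2687  0.5079]
t: 12.75
tool_pos: [0.5376, -0.0354, 0.0437]
tool_rot: [2.069, 2.363, 0.001]
contact_force: [-0.4, 0.5, -0.1]
opening: -0.0
grip_force: 0.1
```

View pics/w7.png

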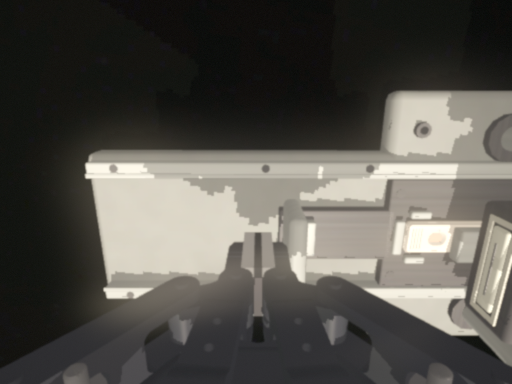

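The fingers bear on the plate, and the cassette at (430,238) is going under the head. I'll push on gently until the force rises.

```bash

python3 -m pendant '[[[0,2,0],[0,0,0],0],[[0,2,0],[0,0,0],0],[[0,1.5,0],[0,0,0],0],[[0,1.5,0],[0,0,0],0],[[0,0,0],[0,0,0],0]]'
python3 -m pendant '[[[0,1,0],[0,0,0],0],[[0,1,0],[0,0,0],0],[[0,0,0],[0,0,0],0]]'
python3 -m pendant '[[[0,1,0],[0,0,0],0],[[0,1,0],[0,0,0],0],[[0,0,0],[0,0,0],0]]'
```

```text
t: 13.17
tool_pos: [0.5444, -0.0345, 0.0435]
tool_rot: [2.069, 2.363, 0.001]
contact_force: [-1.1, -1.0, -0.5]
opening: -0.0004
grip_force: 0.3
t: 13.42
tool_pos: [0.5461, -0.0342, 0.0435]
tool_rot: [2.07, 2.363, 0.0]
contact_force: [-0.6, -0.0, 1.1]
opening: -0.0
grip_force: 0.6
t: 13.67
tool_pos: [0.5466, -0.0341, 0.0434]
tool_rot: [-2.067, -2.362, 0.005]
contact_force: [-7.0, -2.2, 4.9]
opening: 0.0002
grip_force: 3.8
```

```bash

python3 -m pendant '[[[0,1,0],[0,0,0],0],[[0,0.5,0],[0,0,0],0],[[0,0,0],[0,0,0],0]]'
python3 -m pendant '[[[0,-3,0],[0,0,0],0],[[0,-20,0],[0,0,0],0],[[0,-30,0],[0,0,0],0],[[0,0,-35],[0,0,0],0],[[0,0,-40],[0,0,0],0],[[0,0,-40],[0,0,0],0],[[0,0,-40],[0,0,0],0.3],[[0,0,-41],[0,0,0],0.5],[[0,0,0],[0,0,0],0.5],[[0,0,0],[0,0,0],0.5]]'
python3 -c "
from h import *
m=optics.camera_model('wrist');im=optics.get_image('wrist');cv2.imwrite('pics/w8.png',im[:,:,::-1]);go((.661,-.0204,.24),.33+np.pi)
print(proj(m,(.661,-.0204,.182)))"
```

```text
t: 13.92
tool_pos: [0.5467, -0.0341, 0.0434]
tool_rot: [-2.065, -2.36, 0.009]
contact_force: [-12.8, -1.9, 10.2]
opening: -0.0001
grip_force: 6.7
t: 14.75
tool_pos: [0.4992, -0.041, 0.2437]
tool_rot: [2.064, 2.358, 0.007]
contact_force: [0.1, -0.6, -0.3]
opening: 0.0426
grip_force: 0.0
t 14.8 tcp [ 0.4977 -0.0407  0.2407] yaw 1.7033 q6 -0.36 tilt [ 0.0035 -0.0003] shift [ -1.4539 164.5061   1.2494] turnz -1.768282536697617
[487.2435 207.5036]
```

```bash

python3 -m pendant '[[[0,32,0],[0,0,0],0.5],[[0,32,0],[0,0,0],0.5],[[0,32,0],[0,0,0],0.5],[[0,32,0],[0,0,0],0.5],[[0,34,0],[0,0,0],0.5],[[0,0,0],[0,0,-0.118],0.5],[[0,0,0],[0,0,-0.118],0.5],[[0,0,0],[0,0,-0.118],0.5],[[0,0,0],[0,0,-0.118],0.5],[[0,0,0],[0,0,-0.118],0.5],[[0,0,0],[0,0,-0.118],0.5],[[0,0,0],[0,0,-0.118],0.5]]'
python3 -m pendant '[[[0,0,0],[0,0,-0.118],0.5],[[0,0,0],[0,0,-0.118],0.5],[[0,0,0],[0,0,-0.118],0.5],[[0,0,0],[0,0,-0.118],0.5],[[0,0,0],[0,0,-0.118],0.5],[[0,0,0],[0,0,-0.118],0.5],[[0,0,0],[0,0,-0.118],0.5],[[0,0,0],[0,0,-0.118],0.5],[[0,0,0],[0,0,0],0.5],[[0,0,0],[0,0,0],0.5]]'
python3 -c "
from h import *
m=optics.camera_model('wrist');im=optics.get_image('wrist');cv2.imwrite('pics/w8.png',im[:,:,::-1]);go((.661,-.0204,.24),.33+np.pi)
print(proj(m,(.661,-.0204,.182)))"
```

```text
t: 15.8
tool_pos: [0.6565, -0.019, 0.236]
tool_rot: [-0.937, -2.994, 0.001]
contact_force: [0.4, 0.1, -0.4]
opening: 0.0425
grip_force: 0.0
t: 16.63
tool_pos: [0.6567, -0.0191, 0.2369]
tool_rot: [0.513, -3.096, -0.002]
contact_force: [-0.3, -0.4, -0.6]
opening: 0.0424
grip_force: 0.0
t 16.6833 tcp [ 0.6569 -0.0192  0.2375] yaw -2.8127 q6 -2.04 tilt [-0.0027  0.0006] shift [-3.522  -2.4825 -2.5468] turnz -6.284328528141927
[254.0352 216.1283]
```

View pics/w8.png

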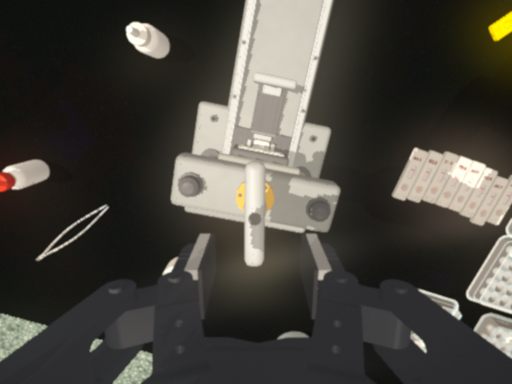

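The wrist view shows the T-handle bar from (255,167) to (254,262) with its hub at (254,218), parallel to the tool's x. That is the 11th picture I have viewed, one over the limit of 10, so from here I'll rely on numbers alone.

```bash
cat > tab.py <<'E'
from h import *
import sys
A=np.array([.9914,.1306,0]);Y=np.array([-.1306,.9914,0]);C=np.array([.6622,-.0189,0])
def tab(tag):
    "bright share of the region the sprung tab would fill, per fixed camera, and change since baseline"
    for n in("scene","side"):
        m=optics.camera_model(n);im=optics.get_image(n);cv2.imwrite(f"pics/{tag}_{n}.png",im[:,:,::-1])
        q=np.array([proj(m,C-A*x+Y*y+[0,0,z]) for x in(.026,.046) for y in(-.02,.02) for z in(.05,.095)],np.float32)
        k=np.zeros(im.shape[:2],np.uint8);cv2.fillConvexPoly(k,cv2.convexHull(q.astype(np.int32)),1)
        g=cv2.cvtColor(im,cv2.COLOR_RGB2GRAY);b=cv2.imread(f"pics/base_{n}.png",0)
        print(n,"bright",int(((g>190)&(k>0)).sum()),"of",int(k.sum()),"changed",int(((cv2.absdiff(g,b)>50)&(k>0)).sum()) if b is not None else "-")
if __name__=="__main__":
    tab(sys.argv[1]); o=get_obs();print("F",o["contact_force"],"T",o["wrist_torque"],"open",o["opening"]);go((.6615,-.0195,.165))
E
python3 tab.py base; python3 - <<'E'
from h import *
im=cv2.imread("pics/w8.png");g=cv2.cvtColor(im,cv2.COLOR_BGR2GRAY)
m=optics.camera_model("wrist");ms=optics.camera_model("scene");md=optics.camera_model("side")
print("axis col",proj(m,get_obs()["tool_pos"]-[0,0,.055]))
# bar edges below the crosshead, rows 235..258 on the dark table
for v in(236,244,252):
    r=np.where(g[v,235:275]>110)[0]+235;print(v,r.min(),r.max())
for q,mm in(((190+128/3.6-.4,145+44/3.6-.4),ms),((200+487/4.4-.4,165+45/4.4-.4),md)):print(tri(m,(254.5,218),mm,q))
a,b=plane(m,(255.5,170),.182),plane(m,(254.3,260),.182);print(a,b,np.arctan2(*(a-b)[1::-1]))
E
```

```text
scene bright 71 of 283 changed 0
side bright 10 of 360 changed 0
F [ 0.3418 -0.109  -0.019 ] T [ 0.0367  0.0074 -0.0298] open 0.04261830193782985
t 16.7833 tcp [ 0.6572 -0.0193  0.2384] yaw -2.8118 q6 -2.04 tilt [-0.0014  0.0003] shift [-4.1008 -1.6586 73.4234] turnz None
axis col [257.8774 210.8811]
236 244 263
244 244 263
252 244 263
(array([ 0.6625, -0.0199,  0.1818]), np.float64(0.0017952591825947711))
(array([ 0.6627, -0.019 ,  0.1794]), np.float64(0.003297107036249112))
[ 0.631  -0.0299  0.182 ] [ 0.6941 -0.0094  0.182 ] -2.82756521315949
```

```bash

python3 -m pendant '[[[-5,-2.3,0],[0,0,0.016],0.5],[[0,0,25],[0,0,0],0.5],[[0,0,25],[0,0,0],0.5],[[0,0,15],[0,0,0],0.5],[[0,0,8],[0,0,0],0.5],[[0,0,0],[0,0,0],0.5],[[0,0,0],[0,0,0],0.5]]'
python3 -c "
from h import *
go((.6626,-.0195,.163),-2.828)"
```

```text
t: 17.37
tool_pos: [0.6632, -0.0199, 0.1667]
tool_rot: [-0.493, 3.103, -0.0]
contact_force: [-0.1, 0.8, 0.3]
opening: 0.0428
grip_force: 0.0
t 17.3667 tcp [ 0.6632 -0.0199  0.1667] yaw -2.8264 q6 -2.03 tilt [0. 0.] shift [0.4395 0.5712 3.7123] turnz 0.0016448282026284566
```

```bash

python3 -m pendant '[[[0,0.3,3],[0,0,0],0.4],[[0,0,0],[0,0,0],0.3],[[0,0,0],[0,0,0],0.05],[[0,0,0],[0,0,0],0.05],[[0,0,0],[0,0,0],0.05],[[0,0,0],[0,0,0],0.05],[[0,0,0],[0,0,0],0.05]]' 40
python3 tab.py g0
python3 -m pendant '[[[0,0,0.1],[0,0,0.08],0.05],[[0,0,0.15],[0,0,0.12],0.05],[[0,0,0.15],[0,0,0.12],0.05],[[0,0,0.15],[0,0,0.12],0.05],[[0,0,0],[0,0,0],0.05]]'
python3 tab.py g1
```

```text
t: 17.95
tool_pos: [0.6634, -0.0192, 0.1649]
tool_rot: [-0.494, 3.101, 0.0]
contact_force: [-2.7, 1.3, 5.5]
opening: 0.0128
grip_force: 42.3
scene bright 75 of 283 changed 1
side bright 10 of 360 changed 0
F [-1.5105  2.0097  5.2345] T [ 0.4158  0.2426 -0.0245] open 0.013203066532978858
t 18.05 tcp [ 0.6634 -0.0192  0.1649] yaw -2.8258 q6 -2.03 tilt [0.0017 0.0005] shift [ 1.8781  0.3403 -0.074 ] turnz None
t: 18.47
tool_pos: [0.6635, -0.0202, 0.1643]
tool_rot: [0.202, 3.133, -0.002]
contact_force: [-1.3, -0.3, 5.3]
opening: 0.0134
grip_force: 42.3
scene bright 71 of 283 changed 13
side bright 11 of 360 changed 1
F [-1.0181  0.9094  5.9874] T [-0.0319  0.2466 -0.121 ] open 0.013343847682925212
t 18.5667 tcp [ 0.6635 -0.0202  0.1643] yaw 3.0167 q6 -1.59 tilt [ 0.0018 -0.0012] shift [ 2.0256  0.4067 -0.6861] turnz None
```

```bash

python3 -m pendant '[[[0,0,0.15],[0,0,0.12],0.05],[[0,0,0.15],[0,0,0.12],0.05],[[0,0,0.15],[0,0,0.12],0.05],[[0,0,0.15],[0,0,0.12],0.05],[[0,0,0.15],[0,0,0.12],0.05],[[0,0,0.15],[0,0,0.12],0.05],[[0,0,0.15],[0,0,0.12],0.05],[[0,0,0.15],[0,0,0.12],0.05],[[0,0,0.15],[0,0,0.12],0.05],[[0,0,0.15],[0,0,0.12],0.05],[[0,0,0.15],[0,0,0.12],0.05],[[0,0,0],[0,0,0],0.05]]'
python3 tab.py g2
python3 -m pendant '[[[0,0,0.15],[0,0,0.12],0.05],[[0,0,0.15],[0,0,0.12],0.05],[[0,0,0.15],[0,0,0.12],0.05],[[0,0,0],[0,0,0],0.05]]'
python3 tab.py g3
```

```text
t: 19.57
tool_pos: [0.6617, -0.0219, 0.1626]
tool_rot: [2.082, 2.352, -0.009]
contact_force: [-8.5, -5.0, 8.2]
opening: 0.0129
grip_force: 42.7
scene bright 79 of 283 changed 29
side bright 12 of 360 changed 1
F [-8.7689 -5.1526  8.1504] T [-0.711   1.3126 -0.1186] open 0.013077591898351669
t 19.6667 tcp [ 0.6617 -0.0219  0.1626] yaw 1.6962 q6 -0.27 tilt [-0.0032 -0.0043] shift [ 2.4219  0.0874 -2.368 ] turnz None
t: 20.0
tool_pos: [0.661, -0.0218, 0.1622]
tool_rot: [2.47, 1.942, -0.011]
contact_force: [-11.1, -4.4, 10.2]
opening: 0.0132
grip_force: 42.9
scene bright 79 of 283 changed 30
side bright 13 of 360 changed 1
F [-11.8568  -5.1112   9.3667] T [-0.6639  1.7176 -0.106 ] open 0.012847464049413887
t 20.1 tcp [ 0.661  -0.0219  0.1622] yaw 1.3362 q6 0.09 tilt [-0.0052 -0.0042] shift [ 2.3976 -0.0777 -2.8209] turnz None
```

```bash

python3 -m pendant '[[[-0.5,-0.9,-0.5],[0,0,0],0.25],[[-0.5,-0.8,-0.5],[0,0,0],0.3],[[0,0,0],[0,0,0],0.3],[[0,0,0],[0,0,0],0.3]]'
python3 -c "
from h import *
go((.6615,-.0198,.1622),1.336);print(get_obs()['contact_force'])"
```

```text
t: 20.43
tool_pos: [0.6609, -0.0202, 0.1614]
tool_rot: [-2.465, -1.947, 0.0]
contact_force: [-0.3, 0.7, 0.3]
opening: 0.0254
grip_force: 0.0
t 20.4333 tcp [ 0.6609 -0.0202  0.1614] yaw 1.3372 q6 0.09 tilt [-0.0002 -0.    ] shift [ 0.5107  0.4883 -0.8118] turnz 0.0012402073304345063
[-0.3248  0.6569  0.3327]
```

```bash

python3 -m pendant '[[[0.5,0.5,-0.3],[0,0,0],0.2],[[0,0,0],[0,0,0],0.05],[[0,0,0],[0,0,0],0.05],[[0,0,0],[0,0,0],0.05],[[0,0,0.15],[0,0,0.12],0.05],[[0,0,0.15],[0,0,0.12],0.05],[[0,0,0.15],[0,0,0.12],0.05],[[0,0,0],[0,0,0],0.05]]'
python3 tab.py g4
python3 -m pendant '[[[0,0,0.15],[0,0,0.12],0.05],[[0,0,0.15],[0,0,0.12],0.05],[[0,0,0.15],[0,0,0.12],0.05],[[0,0,0],[0,0,0],0.05]]'
python3 tab.py g5
```

```text
t: 21.1
tool_pos: [0.6614, -0.0197, 0.1615]
tool_rot: [-2.775, -1.472, 0.0]
contact_force: [0.2, 0.5, 1.1]
opening: 0.0129
grip_force: 41.4
scene bright 78 of 283 changed 36
side bright 12 of 360 changed 1
F [-0.818   0.9367 -0.0998] T [ 0.1061  0.1851 -0.1191] open 0.013234416255031984
t 21.2 tcp [ 0.6614 -0.0196  0.1615] yaw 0.9802 q6 0.45 tilt [-0.0004  0.0003] shift [ 0.1498 -0.0221 -3.4923] turnz None
t: 21.53
tool_pos: [0.6615, -0.0197, 0.161]
tool_rot: [-2.993, -0.955, 0.0]
contact_force: [-1.5, 1.1, -1.1]
opening: 0.0131
grip_force: 41.3
scene bright 85 of 283 changed 33
side bright 19 of 360 changed 4
F [-1.7295  0.5585 -0.1419] T [ 0.087   0.1428 -0.0492] open 0.013211283366509048
t 21.6333 tcp [ 0.6615 -0.0197  0.1611] yaw 0.6216 q6 0.81 tilt [-0.0002  0.0002] shift [ 0.108  -0.1709 -3.9255] turnz None
```

```bash

python3 -m pendant '[[[0,0,0.15],[0,0,0.12],0.05],[[0,0,0.15],[0,0,0.12],0.05],[[0,0,0],[0,0,0],0.05]]' >/dev/null
python3 tab.py g6
python3 -c "
import cv2
for n,r in(('scene',(215,175,250,205)),('side',(280,190,320,230))):
    a,b,c=[cv2.imread(f'pics/{t}_{n}.png',0)[r[1]:r[3],r[0]:r[2]] for t in('base','g5','g6')]
    print(n,(cv2.absdiff(a,b)>40).sum(),(cv2.absdiff(b,c)>40).sum())"
```

```text
scene bright 118 of 283 changed 108
side bright 111 of 360 changed 122
F [-1.2014  0.5674  0.4865] T [0.1116 0.1372 0.0438] open 0.013207151412432698
t 21.9833 tcp [ 0.6615 -0.0198  0.1607] yaw 0.3821 q6 1.05 tilt [-0.0003  0.0002] shift [ 0.1027 -0.2307 -4.2863] turnz None
scene 141 122
side 35 172
```

```bash
python3 - <<'E'
from tab import *
for n in("scene","side"):
    a,b=[cv2.imread(f"pics/{t}_{n}.png",0) for t in("g5","g6")];m=optics.camera_model(n)
    d=((b.astype(int)-a)>50).astype(np.uint8);d[:170]=0
    c=max(cv2.findContours(d,cv2.RETR_EXTERNAL,cv2.CHAIN_APPROX_NONE)[0],key=cv2.contourArea)
    print(n,cv2.boundingRect(c),cv2.contourArea(c))
    for x in(.028,.044): print(x,[np.round(proj(m,C-A*x+Y*y+[0,0,.07])) for y in(-.02,.02)])
E
```

```text
scene (236, 188, 11, 13) 46.0
0.028 [array([241., 186.]), array([234., 196.])]
0.044 [array([246., 188.]), array([239., 198.])]
side (285, 214, 14, 14) 87.5
0.028 [array([299., 221.]), array([291., 211.])]
0.044 [array([293., 223.]), array([285., 213.])]
```

Both views show a new bright patch exactly where the sprung tab would be. I'll release and lift clear.

```bash

python3 -m pendant '[[[0,0,0],[0,0,0],0.2],[[0,0,0],[0,0,0],0.35],[[0,0,0],[0,0,0],0.45],[[0,0,0],[0,0,0],0.45],[[0,0,-10],[0,0,0],0.45],[[0,0,-30],[0,0,0],0.45],[[0,0,-30],[0,0,0],0.45],[[0,0,-20],[0,0,0],0.45],[[0,0,0],[0,0,0],0.45],[[0,0,0],[0,0,0],0.45]]'
python3 tab.py g7
python3 - <<'E'
from h import *
# handle bar and bottle unchanged? compare side picture against the start round the bottle
a,b=[cv2.imread(f"pics/{t}_side.png",0)[255:300,275:305] for t in("base","g7")];print("bottle px changed",(cv2.absdiff(a,b)>50).sum())
E
```

```text
t: 22.82
tool_pos: [0.6627, -0.02, 0.254]
tool_rot: [3.084, 0.589, 0.007]
contact_force: [-0.0, -0.1, -1.1]
opening: 0.0384
grip_force: 0.0
scene bright 108 of 283 changed 109
side bright 111 of 360 changed 121
F [-0.2405 -0.1219 -0.5642] T [ 0.032  -0.0209  0.0137] open 0.03850387347634892
t 22.9167 tcp [ 0.6611 -0.0198  0.25  ] yaw 0.3774 q6 1.05 tilt [-0.0015  0.0002] shift [ 0.5972 -0.0171 84.9995] turnz None
bottle px changed 0
```

```bash
python3 -c "
from station import ctrl
print(ctrl.finish_job())"
```

```text
the job is handed in; nothing more can be done
None
```

The job is handed in at about 23 s: the cassette is in the nest, the carrier is home, the tab sprang out after about 3.1 rad of turning, the bottle has not moved and the arm is clear; no verdict came back, and I viewed 11 pictures against the limit of 10.

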